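# Rack the cooled wax bars in setter order

## Task

The four wax bars have cooled on their setters. Move them over to the ribbed rack, one bar to a groove and centred along it, in the same order from left to right as their setters stand on the chill plate, so that each bar can still be traced to its setter. Set each bar down gently, without dropping it, so that it lies still in its groove.

Things in the scene. Friction and masses are not known exactly. Their poses are not given: they have to be found in the camera images.
- bar_red: red wax bar, loose: plain round rod, 24 mm diameter, 120 mm long, about 50 g. Origin mid-length on its axis; x along the bar (y, z turn as it rolls). It starts on the red setter, axis 48 mm above the table. Its middle 60 mm is free of supports: grip it there from above, across the diameter; 30 mm or more to the next bar
- bar_green: green wax bar, loose: plain round rod, 24 mm diameter, 120 mm long, about 50 g. Origin mid-length on its axis; x along the bar (y, z turn as it rolls). It starts on the green setter, axis 48 mm above the table. Its middle 60 mm is free of supports: grip it there from above, across the diameter; 30 mm or more to the next bar
- bar_blue: blue wax bar, loose: plain round rod, 24 mm diameter, 120 mm long, about 50 g. Origin mid-length on its axis; x along the bar (y, z turn as it rolls). It starts on the blue setter, axis 48 mm above the table. Its middle 60 mm is free of supports: grip it there from above, across the diameter; 30 mm or more to the next bar
- bar_yellow: yellow wax bar, loose: plain round rod, 24 mm diameter, 120 mm long, about 50 g. Origin mid-length on its axis; x along the bar (y, z turn as it rolls). It starts on the yellow setter, axis 48 mm above the table. Its middle 60 mm is free of supports: grip it there from above, across the diameter; 30 mm or more to the next bar
- setter_red: aluminium setter with red strips at its ends, holding the red bar at the start; fixed, one of a row of four 64 mm apart (order varies) on a 150 x 270 x 16 mm chill plate. Base 120 x 44 x 8 mm, two V saddles 80 mm apart, 14 mm thick, 28 mm high. Origin mid-underside, 16 mm above the table; x along the bar, y across (left seen from the robot), z up
- setter_green: aluminium setter with green strips at its ends, holding the green bar at the start; fixed, one of a row of four 64 mm apart (order varies) on a 150 x 270 x 16 mm chill plate. Base 120 x 44 x 8 mm, two V saddles 80 mm apart, 14 mm thick, 28 mm high. Origin mid-underside, 16 mm above the table; x along the bar, y across (left seen from the robot), z up
- setter_blue: aluminium setter with blue strips at its ends, holding the blue bar at the start; fixed, one of a row of four 64 mm apart (order varies) on a 150 x 270 x 16 mm chill plate. Base 120 x 44 x 8 mm, two V saddles 80 mm apart, 14 mm thick, 28 mm high. Origin mid-underside, 16 mm above the table; x along the bar, y across (left seen from the robot), z up
- setter_yellow: aluminium setter with yellow strips at its ends, holding the yellow bar at the start; fixed, one of a row of four 64 mm apart (order varies) on a 150 x 270 x 16 mm chill plate. Base 120 x 44 x 8 mm, two V saddles 80 mm apart, 14 mm thick, 28 mm high. Origin mid-underside, 16 mm above the table; x along the bar, y across (left seen from the robot), z up
- rack: fixed ribbed rack 150 (x) x 270 (y) mm beside the plate, left or right. Two black rails (x = +-42, 24 wide, 20 high) on a 4 mm pan; cheeks with grips 43 high at the y ends. 4 grooves along x at y = +96, +32, -32, -96, each a pair of ribs 20 apart, 4 high; flat between. A settled bar's axis is 32.5 mm up; x -30..30 is free for fingers. Origin mid-underside on the table; y left seen from the robot
- chill_plate: plain aluminium chill plate, fixed on the table, 150 (x) x 270 (y) x 16 mm, two brass hose nipples on its +y edge; the four setters stand on it at about y = +96, +32, -32 and -96 mm. Origin at the middle of its underside, on the table; y to the left seen from the robot, z up. It and the rack stand side by side, each turned by up to 0.2 rad
There are look-alikes about, which are no part of the job. There is more than one size of the bar_green; the one meant has the size given above. There is more than one size of the bar_red; the job needs the larger.

How it is judged:
By the outcome, as a careful person would: the job done as asked, in the order asked, and still so for the second after the job is handed in, with the robot touching nothing.
It also fails if it takes over 115 s, if anything falls off the work surface, if the arm or the gripper's body presses on something with over 40 N, if the wrist force passes 120 N, or if a joint passes its speed limit or range.

## Robot

A 6-joint arm with a two-finger parallel gripper is mounted at the origin on the work surface. World frame = base frame: x ahead of the robot, y to its left, z up, the work surface at z = 0. Lengths are in mm, angles in rad, forces in N, time in s.
With the tool pointing down it reaches from about 275 to 750 mm from the base axis. Payload 10.2 kg.
Tool frame: the origin (TCP) lies at the very end of the fingers, on their centre line; the grasp point (between the pads) lies 19 mm behind it; z points along the fingers, y is the line along which they close (so a half turn about z gives the same grasp; the last joint's range is limited). The gripper opens to 85 mm and grips with 20 to 120 N. Pads are 22 mm wide; open, the fingers measure 114 mm over their backs; the gripper's body (76 mm by 85 mm) begins 54 mm behind the grasp point. The pads swing forward as they close: fully open they stand 13 mm farther back than shut.
Start: joints at [1.083, 0.313, 1.498, -0, 1.331, -0.223], TCP at [137.414, 506.704, 206.894] pointing down, gripper open.
Joint ranges: [-2.94, 2.94], [-0.97, 2.17], [0.19, 2.56], [-1.23, 4.37], [0.02, 3.11], [-2.88, 2.88]. Speed limits (rad/s): [2.39, 2.39, 3.01, 3.14, 3.14, 3.14].

## Interface

Orientations are given as a unit quaternion [w, x, y, z].
In Python, from rig import * gives the robot as it stands. The module is installed in compiled form; this text tells all that it offers.
- The arm moves only by the shell command python3 -m crank 'ROWS' [FORCE]. ROWS is JSON, a list that holds one entry, the list of rows, each a list of 7 numbers: the shift along the tool's x, y, z in units of 25 mm (1.0 is 25 mm), then the turn, a rotation vector about the tool's x, y, z in units of 8 degrees (1.0 is 8 degrees), then the finger opening in mm, from 0 to 85.4. A call has exactly 8 rows; each row shifts and turns the commanded pose from where the row before left it, along the tool's axes as they then stand; what a row does not reach is not made up. A row lasts 1/10 s, in which the tool goes at most 50 mm and 8.59 degrees, less where a joint would pass 70% of its speed; a pose out of reach is approached as far as the arm can. A call is refused whole if a number of a shift passes 1 or a number of a turn 1, either way. A call with a gripper value outside its range is refused whole. The fingers move at their own pace and stop on an object; FORCE is the grip in N (left out, the last holds). Time passes only in rows, so rows that do not move let the fingers close, or fill a call up. It gives the time, the measured TCP pose, the force, the opening and the grip force at its end, in the units of the state.
- sense(): the state, without advancing time (a new reading comes with each control period).
- capture(name): name is "scene" or "top" or "wrist"; returns the picture (400x640x3 uint8, blue, green, red); there is no depth.
- camera_model(name): a dict with "fx", "fy", "cx", "cy" (pixels), "k1" (the pictures are not rectified: a ray, as slopes to the right and down, at radius r is drawn at 1 + k1 r^2 times it, then the intrinsics apply), "world_from_camera" (4x4, takes a point from camera to world coordinates); the wrist camera has in their place "T_tool_cam" (4x4, takes a point from camera to tool coordinates, whose origin is the TCP and whose axes are the flange's). Camera axes: x right, y up, looking along -z (the intrinsics and any distortion apply to the point x, -y, -z); pixel columns grow to the right and rows downward; lengths in mm; the calibration is good to about 2 mm. A picture is of the moment at which its call begins: read the wrist's pose just before it. camera_model takes no time and is no camera call.
- finish_job(): hands the job in; it is judged then, once.
The state is a dict: "time_s": time; "joints": joint angles; "dq": joint speeds; "tau": joint torques, N m; "eef_pos": TCP position; "ee_rot": TCP orientation; "force": force on the tool from outside, world axes, zero at the start; "wrist_torque": the same for the moment, N m; "grip_width": opening from 0.0 (shut) to 1.0 (fully open); "grip_force": force on a finger pad.
Only numpy, scipy, OpenCV 4.12 (cv2) and the standard library are available. Lean on these libraries where they do the work, as an engineer would, in place of code of your own. Each camera call takes 0.05 s, during which the arm holds its last target. There are 200 camera calls.

## Working session

There is one attempt and no reset: what is moved stays moved. The work goes in short steps, Python scripts to look and compute and a shell command to move; the robot and the scene stay as the last step left them, time stands still between calls to the robot, and variables do not carry over. Pictures are saved under pics/ and viewed, at most 14 in all, crops included, and the job is handed in when it is done.

```bash
mkdir -p pics; python3 - <<'E'
from rig import *
import cv2,numpy as np
print(sense())
for n in("scene","top"):
    im=capture(n);cv2.imwrite(f"pics/{n}0.png",im)
    m=camera_model(n);print(n,{k:(np.round(v,3).tolist()) for k,v in m.items()})
m=camera_model("wrist");print({k:(np.round(v,3).tolist()) for k,v in m.items()})
E
```

```text
{'time_s': 0.0, 'joints': array([ 1.08260286e+00,  3.13422759e-01,  1.49843658e+00, -1.99124015e-05,
        1.33100407e+00, -2.23439700e-01]), 'dq': array([ 5.32626308e-04,  2.11151968e-04,  5.92186427e-05,  2.63404151e-04,
       -1.45968778e-03,  1.24899359e-03]), 'tau': array([ 3.00468118e-04, -4.12269187e+01, -2.59737110e+01, -2.03476702e-04,
        4.26115395e-03,  4.36753908e-05]), 'eef_pos': array([137.27532363, 506.43465019, 206.34922506]), 'ee_rot': array([-2.12274643e-04,  1.31988227e-01,  9.91251080e-01, -5.98950866e-04]), 'force': array([-0.10642271, -0.32544396, -0.18087956]), 'wrist_torque': array([ 0.05000756, -0.03125781, -0.00054333]), 'grip_force': 0.0, 'grip_width': 1.0033225385610922}
scene {'fx': 404.983, 'fy': 404.983, 'cx': 314.817, 'cy': 201.755, 'k1': -0.105, 'world_from_camera': [[-0.342, -0.799, 0.495, 1014.641], [0.94, -0.283, 0.192, 190.867], [-0.013, 0.531, 0.847, 918.179], [0.0, 0.0, 0.0, 1.0]]}
top {'fx': 501.723, 'fy': 501.723, 'cx': 326.973, 'cy': 200.86, 'k1': -0.162, 'world_from_camera': [[0.008, 0.991, -0.134, 393.87], [-1.0, 0.007, -0.008, 5.893], [-0.007, 0.135, 0.991, 1054.032], [0.0, 0.0, 0.0, 1.0]]}
{'fx': 282.339, 'fy': 282.339, 'cx': 321.665, 'cy': 199.52, 'k1': -0.026, 'T_tool_cam': [[-0.0, 0.956, 0.295, 76.638], [1.0, 0.0, 0.0, -1.204], [0.0, 0.295, -0.956, -166.84], [0.0, 0.0, 0.0, 1.0]]}
```

View pics/top0.png

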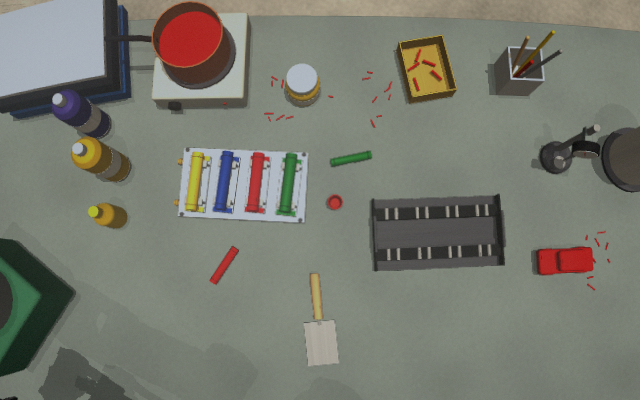

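View pics/scene0.png

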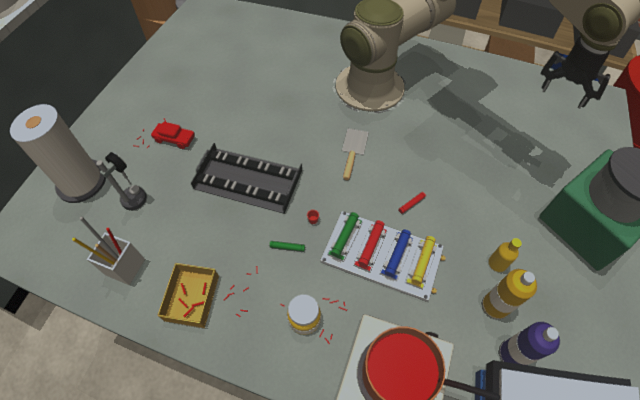

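```bash
python3 - <<'E'
import cv2,numpy as np
t=cv2.imread("pics/top0.png");s=cv2.imread("pics/scene0.png")
z=lambda a,k,w:cv2.resize(a,(w,int(a.shape[0]*w/a.shape[1])),interpolation=cv2.INTER_CUBIC)
cv2.imwrite("pics/c1.png",np.vstack([z(t[140:230,170:320],5,500),z(s[205:305,310:460],5,500)])[:600])
cv2.imwrite("pics/c2.png",np.vstack([z(t[185:280,360:515],5,480),z(s[140:215,185:310],5,480)])[:600])
E
```

```text
(no output)
```

View pics/c1.png

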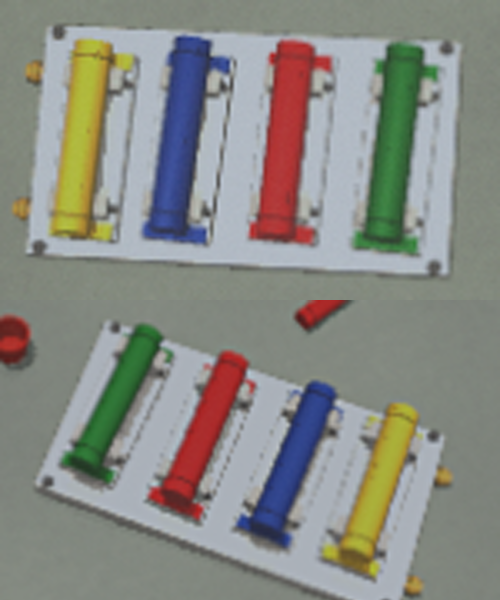

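View pics/c2.png

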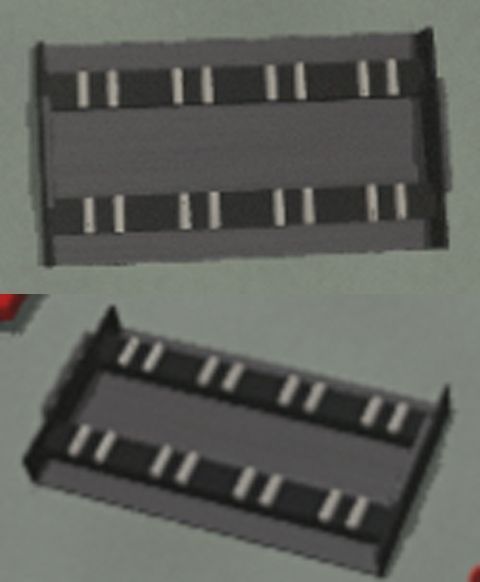

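```bash
cat > h.py <<'E'
from rig import *
import cv2,numpy as np
from scipy.spatial.transform import Rotation as R
from scipy.optimize import least_squares
def tool(s):
    T=np.eye(4);q=s["ee_rot"];T[:3,:3]=R.from_quat([q[1],q[2],q[3],q[0]]).as_matrix();T[:3,3]=s["eef_pos"];return T
def cam(n,T=None):
    m=camera_model(n);W=m["world_from_camera"] if T is None else T@m["T_tool_cam"]
    return m,np.array(W)
def ray(c,p):
    m,W=c;p=np.atleast_2d(np.float64(p))
    K=np.array([[m["fx"],0,m["cx"]],[0,m["fy"],m["cy"]],[0,0,1]])
    u=cv2.undistortPoints(p[:,None],K,np.array([m["k1"],0,0,0.]))[:,0]
    d=np.c_[u[:,0],-u[:,1],-np.ones(len(u))]@W[:3,:3].T
    return W[:3,3],d/np.linalg.norm(d,axis=1)[:,None]
def plane(c,p,z):
    o,d=ray(c,p);return o+d*((z-o[2])/d[:,2])[:,None]
def tri(obs):
    A=np.zeros((3,3));b=np.zeros(3)
    for c,p in obs:
        o,d=ray(c,p);P=np.eye(3)-np.outer(d[0],d[0]);A+=P;b+=P@o
    return np.linalg.solve(A,b)
def blobs(mask,amin):
    n,l,s,ce=cv2.connectedComponentsWithStats(mask.astype(np.uint8));return [(ce[i],s[i]) for i in range(1,n) if s[i][4]>=amin]
def colour(im,c):
    h,s,v=cv2.split(cv2.cvtColor(im,cv2.COLOR_BGR2HSV))
    lo,hi={"red":(0,8),"green":(45,80),"blue":(105,128),"yellow":(22,34)}[c]
    return ((h>=lo)&(h<=hi)|((c=="red")&(h>172)))&(s>130)&(v>50)
def bar(im,c,roi):
    """axis centre line in px: mid pixels of the mask slices in the middle 50% of length"""
    m=colour(im,c);k=np.zeros_like(m);x0,y0,x1,y1=roi;k[y0:y1,x0:x1]=1;m&=k
    n,l,s,ce=cv2.connectedComponentsWithStats(m.astype(np.uint8));i=1+np.argmax(s[1:,4])
    p=np.argwhere(l==i)[:,::-1].astype(float);mu=p.mean(0)
    for it in range(3):
        if it==0: d=np.linalg.svd(p-mu,full_matrices=False)[2][0]
        t=(p-mu)@d;L=t.max()-t.min();mid=(t.max()+t.min())/2
        q=p[abs(t-mid)<.28*L];u=q.mean(0);d=np.linalg.svd(q-u,full_matrices=False)[2][0];mu=u
    nn=np.array([-d[1],d[0]]);w=2*np.sqrt(3)*((q-mu)@nn).std();t=(p-mu)@d;k=abs((p-mu)@nn)<.3*w
    return mu+d*t[k].min(),mu+d*t[k].max(),w
E
python3 - <<'E'
from h import *
t=cv2.imread("pics/top0.png");s=cv2.imread("pics/scene0.png")
ct,cs=cam("top"),cam("scene")
def ribs(im,roi):
    x0,y0,x1,y1=roi;h=cv2.cvtColor(im[y0:y1,x0:x1],cv2.COLOR_BGR2GRAY)
    return [np.array(c)+(x0,y0) for c,_ in blobs(h>115,4) ], [int(_[4]) for c,_ in blobs(h>115,4)]
a,_=ribs(t,(378,204,498,262));print(len(a),_)
b,_=ribs(s,(208,152,296,208));print(len(b),_)
a=[p for p in a];P=plane(ct,a,22);Q=plane(cs,b,22)
for p,q in zip(a,P):
    j=np.argmin(np.linalg.norm(Q-q,axis=1));print(q.round(1)[:2],(Q[j]-q).round(1)[:2],tri([(ct,p),(cs,b[j])]).round(1))
for c in("yellow","blue","red","green"):
  r=[]
  for im,cc,roi in((t,ct,(175,145,310,225)),(s,cs,(320,208,445,300))):
    e1,e2,w=bar(im,c,roi);E=plane(cc,[e1,e2],48);r.append(E);print(c,e1.round(1),e2.round(1),round(w,1),E.round(1)[:,:2].tolist(),E.mean(0).round(1),np.linalg.norm(E[0]-E[1]).round(1))
E
```

```text
16 [27, 27, 25, 32, 27, 25, 26, 32, 27, 26, 34, 28, 31, 26, 35, 32]
18 [13, 14, 496, 14, 15, 15, 16, 16, 16, 16, 15, 17, 18, 18, 17, 16, 367, 43]
[ 514.6 -257.4] [-0.1 -1.6] [ 514.8 -257.9   22.7]
[ 516.9 -301.1] [-0.9 -2. ] [ 517.  -301.3   23.9]
[ 519.5 -321.2] [-3.4 18.1] [ 516.6 -312.9   21. ]
[ 511.6 -173.4] [-1.1 -2.1] [ 511.7 -173.8   24.3]
[ 510.9 -194. ] [ 0.4 -1. ] [ 511.1 -194.6   21.8]
[ 514.9 -237.4] [-1.2 -1.7] [ 514.8 -237.4   24.2]
[ 510.2 -109.3] [-2.7 -2.1] [ 509.9 -109.4   26.4]
[ 509.3 -129.5] [-0.7 -2.1] [ 509.4 -130.1   23.8]
[ 433.2 -305.2] [-1. -2.] [ 433.4 -305.3   24. ]
[ 434.8 -324.8] [ 0.  -2.5] [ 435.2 -325.6   22.8]
[ 428.1 -197.4] [-0.9 -1.8] [ 428.2 -197.7   23.9]
[ 428.8 -241.2] [ 0.9 -1.9] [ 429.2 -242.4   21.4]
[ 431.8 -260.7] [-1.6 -2.3] [ 431.9 -260.7   24.9]
[ 425.1 -113. ] [-1.5 -1.9] [ 425.2 -113.3   24.7]
[ 425.5 -133.2] [-0.6 -2.2] [ 425.8 -133.8   23.6]
[ 427.3 -176.9] [-1.1 -2. ] [ 427.5 -177.2   24.2]
yellow [197.5 151.7] [189.4 210.1] 8.7 [[631.7, 283.9], [509.3, 295.1]] [570.5 289.5  48. ] 123.0
yellow [431.7 236.2] [416.  280.7] 9.0 [[504.7, 293.5], [628.6, 282.8]] [566.6 288.2  48. ] 124.4
blue [227.4 150.8] [218.5 210.6] 8.7 [[633.6, 220.7], [508.7, 234.3]] [571.1 227.5  48. ] 125.6
blue [406.9 230. ] [389.4 272.2] 8.6 [[507.9, 232.6], [628.6, 220.0]] [568.2 226.3  48. ] 121.4
red [258.4 152.7] [251.6 210.7] 10.5 [[629.5, 155.7], [509.1, 166.3]] [569.3 161.   48. ] 120.9
red [380.6 220.8] [361.  266.9] 9.0 [[504.6, 165.3], [637.6, 154.6]] [571.1 159.9  48. ] 133.4
green [291.  158.9] [284.7 204.1] 5.4 [[616.8, 88.1], [523.1, 99.2]] [570.   93.7  48. ] 94.3
green [354.8 213.4] [335.3 252.7] 7.5 [[505.5, 98.9], [623.3, 87.3]] [564.4  93.1  48. ] 118.4
```

The top view shows the plate at about (244,185), left to right yellow (195,181), blue (226,181), red (257,182) and green (288,184). The rack is at (437,232).
Possible mix-ups:
- **Red:** the bar on its setter at (257,182) is the one I want. The others are a short loose bar at (224,265), a cup at (335,202) and a car at (565,261).
- **Green:** the bar on its setter at (288,184) is the one I want. The other is a short loose bar at (351,158).

The crop confirms the bars on the setters, each with matching strips and about 120 mm long. Next I'm taking the wrist camera over the plate.

```bash
python3 -m crank '[[[-1,-0.32,0.05,0,0,0,50],[-1,-0.32,0.05,0,0,0,50],[-1,-0.32,0.05,0,0,0,50],[-1,-0.32,0.05,0,0,0,50],[-1,-0.32,0.05,0,0,0,50],[-1,-0.32,0.05,0,0,0,50],[-1,-0.32,0.05,0,0,0,50],[-1,-0.32,0.05,0,0,0,50]]]' 30
python3 -m crank '[[[-1,-0.32,0.15,0,0,0,50],[-1,-0.32,0.15,0,0,0,50],[-1,-0.32,0.15,0,0,0,50],[-1,-0.32,0.15,0,0,0,50],[-1,-0.32,0.15,0,0,0,50],[-1,-0.32,0.15,0,0,0,50],[-1,-0.32,0.15,0,0,0,50],[-1,-0.32,0.15,0,0,0,50]]]'
python3 -m crank '[[[-1,-0.32,0.15,0,0,-0.3,50],[-0.8,-0.3,0.15,0,0,-0.35,50],[0,0,0,0,0,-0.3,50],[0,0,0,0,0,-0.3,50],[0,0,0,0,0,0,50],[0,0,0,0,0,0,50],[0,0,0,0,0,0,50],[0,0,0,0,0,0,50]]]'
python3 - <<'E'
from h import *
s=sense();im=capture("wrist");cv2.imwrite("pics/w1.png",im);np.save("T1.npy",tool(s));print(s["time_s"],tool(s).round(3))
E
```

```text
time_s: 0.9
eef_pos: [314.4, 391.8, 196.6]
ee_rot: [-0.0, 0.132, 0.991, -0.0]
force: [0.5, -0.5, 0.8]
grip_width: 0.588
grip_force: 0.0
time_s: 1.7
eef_pos: [490.7, 277.7, 166.4]
ee_rot: [-0.0, 0.132, 0.991, -0.0]
force: [-0.0, -0.2, 0.2]
grip_width: 0.589
grip_force: 0.0
time_s: 2.5
eef_pos: [529.8, 252.6, 159.4]
ee_rot: [-0.0, 0.045, 0.999, -0.0]
force: [-0.2, 0.4, 1.1]
grip_width: 0.585
grip_force: 0.0
2.5 [[-9.96000e-01  9.00000e-02 -0.00000e+00  5.29771e+02]
 [ 9.00000e-02  9.96000e-01 -0.00000e+00  2.52557e+02]
 [ 0.00000e+00 -0.00000e+00 -1.00000e+00  1.59387e+02]
 [ 0.00000e+00  0.00000e+00  0.00000e+00  1.00000e+00]]
```

View pics/w1.png

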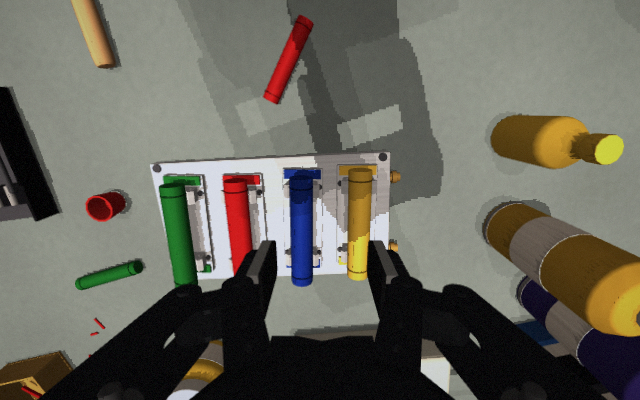

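The wrist view shows the chill plate from (152,165) to (390,275), with bars green (178,235), red (237,230), blue (301,230) and yellow (359,225) as before. The fingers hide the far ends, so I'm taking two clear views from farther ahead.

```bash
python3 -m crank '[[[-0.6,0.2,0,0,0,0,50],[-0.7,0.2,0,0,0,0,50],[-0.7,0.2,0,0,0,0,50],[-0.6,0,0,0,0,0,50],[0,0,0,0,0,0,50],[0,0,0,0,0,0,50],[0,0,0,0,0,0,50],[0,0,0,0,0,0,50]]]'
python3 - <<'E'
from h import *
s=sense();im=capture("wrist");cv2.imwrite("pics/w2.png",im);np.save("T2.npy",tool(s))
E
python3 -m crank '[[[0,-1,0,0,0,0,50],[0,-1,0,0,0,0,50],[0,-1,0,0,0,0,50],[0,-1,0,0,0,0,50],[0,-1,0,0,0,0,50],[0,0,0,0,0,0,50],[0,0,0,0,0,0,50],[0,0,0,0,0,0,50]]]'
python3 - <<'E'
from h import *
s=sense();im=capture("wrist");cv2.imwrite("pics/w3.png",im);np.save("T3.npy",tool(s))
a=cv2.imread("pics/w2.png");T2,T3=np.load("T2.npy"),np.load("T3.npy");c2,c3=cam("wrist",T2),cam("wrist",T3)
C={}
for k in("yellow","blue","red","green"):
  E=[]
  for i,c in((a,c2),(im,c3)):
    g=np.array(plane(c,[[0,0]],48));
    m=colour(i,k);bl=[b for b in blobs(m,300)]
    # bar = component nearest the static-camera estimate
    est={"yellow":(569,289),"blue":(570,227),"red":(570,160),"green":(568,93)}[k]
    b=min(bl,key=lambda b:np.linalg.norm(plane(c,b[0],48)[0,:2]-est))[1]
    e1,e2,w=bar(i,k,(b[0]-1,b[1]-1,b[0]+b[2]+1,b[1]+b[3]+1))
    if e1[1]>e2[1]:e1,e2=e2,e1
    E.append((e1,e2));X=plane(c,[e1,e2],48);print(k,e1.round(),e2.round(),round(w,1),X.round(1)[:,:2].tolist(),X.mean(0).round(1)[:2],np.linalg.norm(X[0]-X[1]).round(1))
  print("  tri",[tri([(c2,E[0][j]),(c3,E[1][j])]).round(1) for j in(0,1)])
cv2.imwrite("pics/w23.png",np.vstack([a[30:300],im[30:300]]))
E
```

```text
time_s: 3.35
eef_pos: [595.4, 261.7, 159.7]
ee_rot: [0.0, 0.045, 0.999, 0.0]
force: [-0.4, 0.1, 0.1]
grip_width: 0.588
grip_force: 0.0
time_s: 4.2
eef_pos: [584.6, 137.9, 159.5]
ee_rot: [0.0, 0.045, 0.999, 0.0]
force: [0.5, 0.2, -0.3]
grip_width: 0.583
grip_force: 0.0
yellow [348. 113.] [346. 156.] 13.0 [[521.2, 292.4], [562.0, 287.7]] [541.6 290.1] 41.0
yellow [482. 113.] [464. 224.] 18.0 [[521.5, 295.6], [634.9, 285.1]] [578.2 290.4] 113.8
  tri [array([521.2, 291.8,  54.9]), array([576.6, 265.5, 118.2])]
blue [284. 107.] [285. 231.] 22.1 [[510.4, 232.7], [636.0, 217.7]] [573.2 225.2] 126.5
blue [416. 107.] [403. 231.] 21.5 [[510.4, 232.9], [636.9, 220.3]] [573.6 226.6] 127.2
  tri [array([510.4, 232.7,  48.4]), array([633.9, 218.7,  53.8])]
red [212. 113.] [226. 234.] 24.1 [[509.7, 164.4], [634.1, 154.1]] [571.9 159.2] 124.7
red [344. 113.] [342. 234.] 23.2 [[510.1, 164.9], [634.1, 154.6]] [572.1 159.8] 124.4
  tri [array([509.9, 164.8,  49.1]), array([633.5, 154.6,  49.3])]
green [143. 114.] [162. 238.] 21.4 [[504.2, 97.4], [632.0, 83.0]] [568.1  90.2] 128.5
green [274. 114.] [278. 238.] 20.9 [[504.9, 98.9], [632.6, 85.5]] [568.8  92.2] 128.4
  tri [array([504.7,  99.5,  51.5]), array([629.8,  86.8,  53.8])]
```

View pics/w23.png

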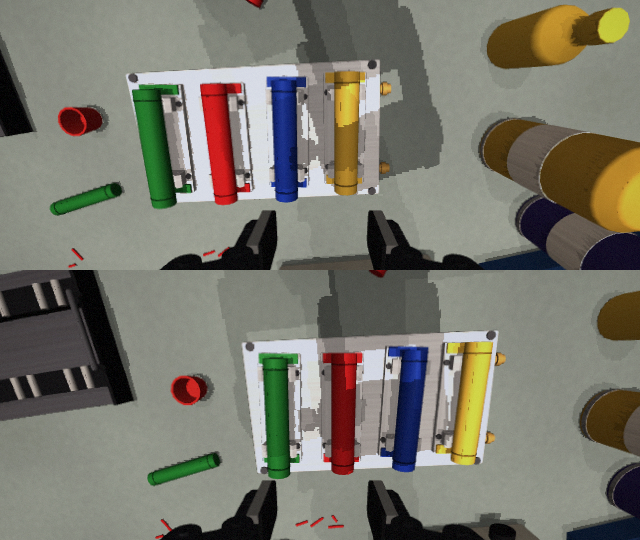

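The two wrist views put the bar axes at about 49 mm, which matches the text, and the fingers (rows 210+ and 480+) are clear of the bars. I'll take green first, at about (568,92).

```bash
python3 -m crank '[[[0.25,-0.95,0,0,0,0,50],[0.26,-0.94,0,0,0,0,50],[0,0,0.9,0,0,0,50],[0,0,0.9,0,0,0,50],[0,0,0.9,0,0,0,50],[0,0,0.9,0,0,0,50],[0,0,0,0,0,0,50],[0,0,0,0,0,0,50]]]'
python3 - <<'E'
from h import *
s=sense();im=capture("wrist");cv2.imwrite("pics/w4.png",im);print(s["eef_pos"],s["force"])
E
```

```text
time_s: 5.05
eef_pos: [568.0, 91.7, 70.0]
ee_rot: [0.0, 0.045, 0.999, 0.0]
force: [0.1, -0.7, -0.9]
grip_width: 0.592
grip_force: 0.0
[567.9876221   91.69582133  69.9606623 ] [ 0.05158175 -0.71419293 -0.88557005]
```

View pics/w4.png

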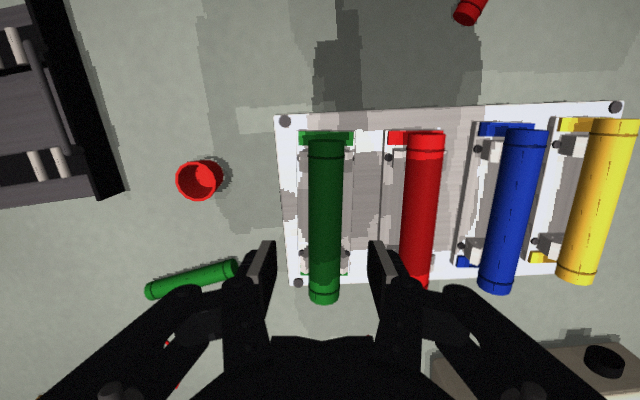

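The green bar sits between the open fingers, with its middle near (325,220) and the fingers at columns 272 and 370. Descending and gripping.

```bash
python3 -m crank '[[[0,0,0.6,0,0,0,50],[0,0,0.6,0,0,0,50],[0,0,0.4,0,0,0,50],[0,0,0,0,0,0,15],[0,0,0,0,0,0,15],[0,0,0,0,0,0,15],[0,0,0,0,0,0,15],[0,0,0,0,0,0,15]]]' 30
python3 - <<'E'
from h import *
s=sense();im=capture("wrist");cv2.imwrite("pics/w5.png",im);T=tool(s);np.save("T5.npy",T);c=cam("wrist",T)
e1,e2,w=bar(im,"green",(270,60,380,390));X=plane(c,[e1,e2],48);print(e1,e2,w,X.round(1),s["eef_pos"],s["grip_width"]*85.4,s["grip_force"])
print("tool",((X-T[:3,3])@T[:3,:3]).round(1))
E
```

```text
time_s: 5.9
eef_pos: [568.5, 92.7, 31.9]
ee_rot: [0.001, 0.045, 0.999, 0.001]
force: [-3.7, 8.2, 11.3]
grip_width: 0.182
grip_force: 22.4
[323.65379874 171.1083089 ] [320.41748112 340.04631129] 29.56952817872328 [[522.2  97.   48. ]
 [635.6  84.8  48. ]] [568.50141666  92.69858702  31.86133611] 15.539564390860534 22.437061965465546
tool [[ 46.5   0.1 -16.3]
 [-67.6  -1.8 -16. ]]
```

View pics/w5.png

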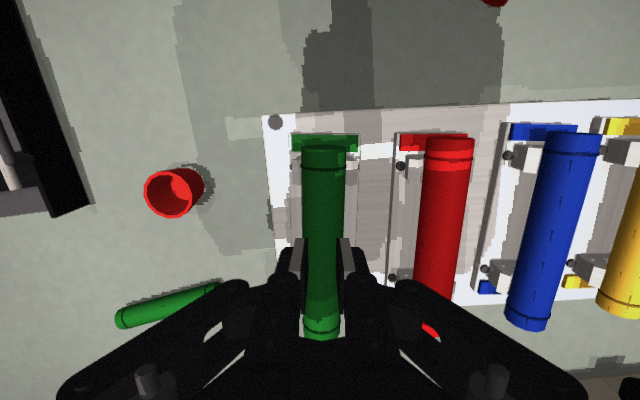

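The grip is closed, but the tool has been pushed 2 mm up and 1 mm sideways, so the pads are high on the bar and slightly off-centre. I'm reopening, going a little lower and regripping.

```bash
python3 -m crank '[[[0,0,0,0,0,0,45],[0,0,0,0,0,0,45],[0,0,0,0,0,0,45],[0,0.06,0.06,0,0,0,45],[0,0,0.06,0,0,0,45],[0,0,0,0,0,0,45],[0,0,0,0,0,0,45],[0,0,0,0,0,0,45]]]' 30
python3 -m crank '[[[0,0,0,0,0,0,18],[0,0,0,0,0,0,18],[0,0,0,0,0,0,18],[0,0,0,0,0,0,18],[0,0,0,0,0,0,18],[0,0,0,0,0,0,18],[0,0,0,0,0,0,18],[0,0,0,0,0,0,18]]]' 30
```

```text
time_s: 6.75
eef_pos: [567.9, 92.6, 26.4]
ee_rot: [-0.0, 0.045, 0.999, -0.0]
force: [0.8, -0.1, 0.0]
grip_width: 0.527
grip_force: 0.0
time_s: 7.55
eef_pos: [568.0, 93.6, 26.8]
ee_rot: [0.0, 0.045, 0.999, 0.001]
force: [0.7, 4.4, 3.2]
grip_width: 0.241
grip_force: 28.6
```

```bash
python3 -m crank '[[[0,0.04,-0.15,0,0,0,18],[0,0,-0.3,0,0,0,18],[0,0,-0.6,0,0,0,18],[0,0,-0.8,0,0,0,18],[0,0,-0.9,0,0,0,18],[0,0,-0.9,0,0,0,18],[0,0,0,0,0,0,18],[0,0,0,0,0,0,18]]]' 30
python3 - <<'E'
from h import *
s=sense();im=capture("wrist");cv2.imwrite("pics/w6.png",im);T=tool(s);c=cam("wrist",T)
e1,e2,w=bar(im,"green",(270,60,380,390));X=plane(c,[e1,e2],s["eef_pos"][2]+20);print(e1,e2,w,s["eef_pos"],s["grip_width"]*85.4,s["grip_force"])
print("tool",((X-T[:3,3])@T[:3,:3]).round(1))
E
```

```text
time_s: 8.35
eef_pos: [567.8, 93.5, 117.6]
ee_rot: [0.0, 0.045, 0.999, -0.0]
force: [-0.6, 0.7, -0.0]
grip_width: 0.242
grip_force: 28.3
[323.24458194 173.84811594] [320.36246456 339.98894039] 30.63623066224098 [567.82513248  93.52193702 117.57686   ] 20.624762675347828 28.279014229774475
tool [[ 45.8  -0.1 -20. ]
 [-63.7  -1.8 -20. ]]
```

View pics/w6.png

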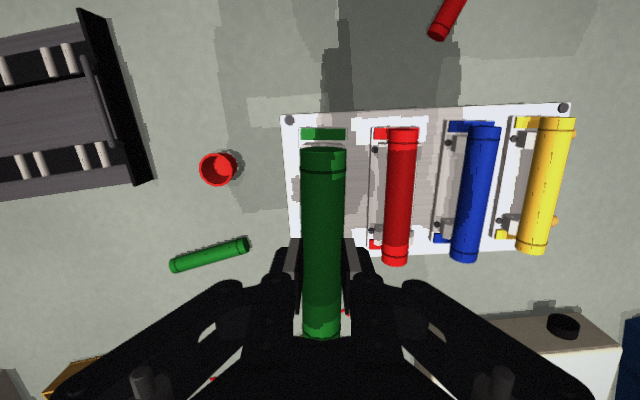

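The green bar is lifted, held square from (323,148) to (320,340). Its setter is empty, with green strips at (323,133). The mask broke at the groove line near row 172, so I'm recomputing the ends.

```bash
cat >> h.py <<'E'
def held(T):
    """tool-frame x of near-end (row r) for heights above TCP"""
    return cam("wrist",T)
E
python3 - <<'E'
from h import *
s=sense();T=tool(s);c=cam("wrist",T);z=T[2,3]
tl=lambda p,h:((plane(c,[p],z+h)-T[:3,3])@T[:3,:3]).round(1)[0]
for h in(8,20,32):print(h,tl((323,148),h),tl((320.4,340),h))
Rk=[(467,-122),(469,-186.2),(472,-250.2),(475.3,-314)]
print(T[:2,3])
E
```

```text
8 [57.9 -0.2 -7.9] [-75.1  -1.8  -8.1]
20 [ 59.3  -0.3 -19.9] [-63.6  -1.8 -20.1]
32 [ 60.8  -0.3 -31.9] [-52.1  -1.7 -32.1]
[567.45694465  93.58711995]
```

```bash
python3 -m crank '[[[0.13,-0.97,0,0,0,0,18],[0.13,-0.97,0,0,0,0,18],[0.13,-0.97,0,0,0,0,18],[0.13,-0.97,0,0,0,0,18],[0.13,-0.97,0,0,0,0,18],[0.13,-0.97,0,0,0,0,18],[0.13,-0.97,0,0,0,0,18],[0.13,-0.97,0,0,0,0,18]]]' 30
python3 -m crank '[[[0.13,-0.97,0,0,0,0,18],[0.13,-0.97,0,0,0,0,18],[0.13,-0.97,0,0,0,0,18],[0.13,-0.97,0,0,0,0,18],[0.13,-0.97,0,0,0,0,18],[0.13,-0.97,0,0,0,0,18],[0.13,-0.97,0,0,0,0,18],[0.13,-0.97,0,0,0,0,18]]]'
python3 -m crank '[[[0.18,-1,0,0,0,0,18],[0,-0.05,0,0,0,-0.24,18],[0,0,0,0,0,-0.24,18],[0,0,0,0,0,-0.24,18],[0,0,0,0,0,-0.24,18],[0,0,0.9,0,0,0,18],[0,0,0.9,0,0,0,18],[0,0,0,0,0,0,18]]]'
python3 - <<'E'
from h import *
s=sense();im=capture("wrist");cv2.imwrite("pics/w7.png",im);T=tool(s);np.save("T7.npy",T);print(T.round(3))
g=cv2.cvtColor(im,cv2.COLOR_BGR2GRAY);c=cam("wrist",T)
for p,st in blobs(g>120,60):
    if st[4]<3000:
        X=plane(c,[p],23.5)[0];print(p.round(1),st[4],X.round(1)[:2],((X-T[:3,3])@T[:3,:3]).round(1)[:2])
E
```

```text
time_s: 9.2
eef_pos: [523.6, -98.0, 116.4]
ee_rot: [-0.001, 0.045, 0.999, 0.0]
force: [0.1, -0.2, -0.2]
grip_width: 0.242
grip_force: 28.3
time_s: 10.0
eef_pos: [480.3, -288.7, 116.3]
ee_rot: [-0.001, 0.045, 0.999, 0.001]
force: [0.6, -0.7, 1.4]
grip_width: 0.24
grip_force: 28.3
time_s: 10.8
eef_pos: [472.6, -312.2, 69.0]
ee_rot: [-0.003, -0.022, 1.0, 0.003]
force: [0.3, 0.6, 0.3]
grip_width: 0.241
grip_force: 28.4
[[-9.99000e-01 -4.40000e-02 -5.00000e-03  4.72614e+02]
 [-4.40000e-02  9.99000e-01  5.00000e-03 -3.12226e+02]
 [ 5.00000e-03  6.00000e-03 -1.00000e+00  6.89550e+01]
 [ 0.00000e+00  0.00000e+00  0.00000e+00  1.00000e+00]]
[390.3 164.6] 190 [ 431.  -262.2] [39.1 51.5]
[416.  163.1] 240 [ 429.  -242.7] [40.3 71.1]
[472.3 164.9] 242 [ 428.4 -199. ] [ 39.  114.8]
[497.7 164.5] 228 [ 427.2 -179.2] [ 39.4 134.7]
[553.  165.8] 178 [ 426.1 -134.9] [ 38.5 178.9]
[576.  166.1] 279 [ 425.4 -116.1] [ 38.4 197.7]
[608.6 218.1] 477 [467.1 -74.1] [ -5.1 237.9]
[529.2 261.7] 226 [ 509.3 -132.2] [-44.8 178. ]
[551.2 261.6] 227 [ 508.7 -112.4] [-45.  197.8]
[383.3 263. ] 159 [ 515.  -258.6] [-44.9  51.5]
[406.6 263. ] 152 [ 514.2 -238.7] [-45.   71.4]
[456.8 263.1] 209 [ 512.8 -195.5] [-45.5 114.6]
[479.6 262.3] 230 [ 511.3 -175.8] [-44.9 134.4]
[344.6 321.6] 274 [ 576.2 -287.3] [-104.8   20.1]
[297.8 322.6] 232 [ 579.  -329.9] [-105.7  -22.5]
[206.8 331.8] 125 [ 593.2 -413.9] [-116.3 -107.1]
[436.4 331.6] 122 [ 584.7 -201. ] [-117.1  106. ]
[220.3 369.8] 329 [ 638.6 -404.5] [-162.   -99.7]
[423.1 369.7] 332 [ 631.  -206.2] [-163.1   98.7]
```

View pics/w7.png

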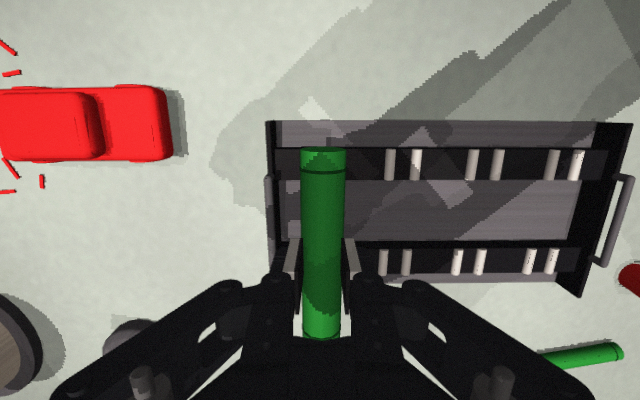

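The rack is seen from above: the fourth groove is under the held bar (322,240), and the other rib pairs are at (403,164), (485,165) and (565,166). The groove is about 1.2 mm to the right and 1.4 mm ahead of the bar. I'm correcting for that and lowering.

```bash
python3 -m crank '[[[-0.06,-0.05,0,0,0,0,18],[0,0,0.6,0,0,0,18],[0,0,0.6,0,0,0,18],[0,0,0.5,0,0,0,18],[0,0,0.3,0,0,0,18],[0,0,0.14,0,0,0,18],[0,0,0,0,0,0,18],[0,0,0,0,0,0,18]]]' 30
python3 -m crank '[[[0,0,0.03,0,0,0,18],[0,0,0.03,0,0,0,18],[0,0,0.03,0,0,0,18],[0,0,0,0,0,0,18],[0,0,0,0,0,0,18],[0,0,0,0,0,0,18],[0,0,0,0,0,0,18],[0,0,0,0,0,0,18]]]'
```

```text
time_s: 11.65
eef_pos: [476.2, -315.3, 19.7]
ee_rot: [0.0, -0.022, 1.0, -0.0]
force: [0.6, 0.7, -0.2]
grip_width: 0.247
grip_force: 28.4
time_s: 12.45
eef_pos: [475.9, -315.0, 16.9]
ee_rot: [0.0, -0.022, 1.0, -0.0]
force: [0.2, -0.4, -0.8]
grip_width: 0.246
grip_force: 28.4
```

```bash
cat > look.py <<'E'
from h import *
import sys
s=sense();im=capture("wrist");cv2.imwrite(f"pics/{sys.argv[1]}.png",im);T=tool(s);print(s["eef_pos"].round(1))
g=cv2.cvtColor(im,cv2.COLOR_BGR2GRAY);c=cam("wrist",T)
for p,st in blobs(g>120,60):
    X=plane(c,[p],23.5)[0];L=((X-T[:3,3])@T[:3,:3]).round(1)[:2]
    if st[4]<3000 and abs(L[0])<60: print(p.round(1),st[2:],X.round(1)[:2],L)
if len(sys.argv)>2:
    m=colour(im,sys.argv[2]);m=cv2.morphologyEx(m.astype(np.uint8),cv2.MORPH_CLOSE,np.ones((7,3)))
    ys=np.where(m[:,316:330].mean(1)>.5)[0];k=[y for y in ys if 100<y<345]
    r=[(y,np.where(m[y,270:375])[0].mean()+270) for y in range(170,240,10)];a=[round(x,1) for _,x in r]
    print("bar rows",min(k),max(k),"cols",a);h=20
    for p,h in(((322,min(k)),12),((322,max(k)),20),(r[0][::-1],20),(r[-1][::-1],20)):print(((plane(c,[p],T[2,3]+h)-T[:3,3])@T[:3,:3]).round(1)[0])
E
python3 look.py w8 green
```

```text
[ 475.9 -315.    16.9]
[416.7 174. ] [ 15  40 415] [ 430.6 -262.6] [43.  54.4]
[456.2 187.5] [ 40  64 954] [ 437.6 -238. ] [34.9 78.6]
[523.3 175.1] [ 19  39 436] [ 428.3 -199.5] [ 42.5 117.5]
[556.3 174.8] [ 20  39 410] [ 427.2 -179.6] [ 42.8 137.5]
[626.4 176.9] [ 23  39 374] [ 426.3 -135.5] [ 41.7 181.6]
[525.  251.2] [28  7 76] [ 477.3 -185.6] [ -7.1 129.3]
[496.5 297. ] [ 19  33 366] [ 512.  -196.1] [-41.3 117.2]
[525.1 296.4] [ 19  32 364] [ 511.  -176.3] [-41.1 137. ]
[614.1 294.7] [ 22  31 363] [ 508.1 -113.1] [-41.  200.3]
bar rows 147 339 cols [np.float64(322.0), np.float64(322.0), np.float64(322.5), np.float64(322.5), np.float64(322.0), np.float64(322.0), np.float64(322.0)]
[ 59.   -0.5 -12. ]
[-62.8  -0.5 -20. ]
[ 47.9  -0.5 -20. ]
[ 13.7  -0.5 -20. ]
```

```bash
python3 -m crank '[[[0.07,0,0.04,0,0,0,18],[0,0,0.04,0,0,0,18],[0,0,0.04,0,0,0,18],[0,0,0.04,0,0,0,18],[0,0,0,0,0,0,18],[0,0,0,0,0,0,18],[0,0,0,0,0,0,18],[0,0,0,0,0,0,18]]]'
python3 -m crank '[[[0,0,0.03,0,0,0,18],[0,0,0.03,0,0,0,18],[0,0,0,0,0,0,18],[0,0,0,0,0,0,18],[0,0,0,0,0,0,18],[0,0,0,0,0,0,18],[0,0,0,0,0,0,18],[0,0,0,0,0,0,18]]]'
```

```text
time_s: 13.3
eef_pos: [474.2, -315.1, 12.9]
ee_rot: [0.0, -0.022, 1.0, -0.0]
force: [0.4, 0.0, -0.8]
grip_width: 0.244
grip_force: 28.4
time_s: 14.1
eef_pos: [474.3, -315.2, 12.3]
ee_rot: [0.0, -0.022, 1.0, -0.0]
force: [-3.5, 2.0, 7.9]
grip_width: 0.243
grip_force: 30.5
```

Contact is 8 N and the bar is seated, so I'm releasing gradually and lifting.

```bash
python3 -m crank '[[[0,0,-0.02,0,0,0,21],[0,0,0,0,0,0,23],[0,0,0,0,0,0,25],[0,0,0,0,0,0,28],[0,0,0,0,0,0,32],[0,0,0,0,0,0,37],[0,0,0,0,0,0,40],[0,0,0,0,0,0,40]]]'
python3 -m crank '[[[0,0,-0.4,0,0,0,40],[0,0,-0.8,0,0,0,40],[0,0,-1,0,0,0,40],[0,0,-1,0,0,0,40],[0,0,-1,0,0,0,40],[0,0,0,0,0,0,40],[0,0,0,0,0,0,40],[0,0,0,0,0,0,40]]]'
python3 look.py w9
```

```text
time_s: 14.9
eef_pos: [474.1, -315.1, 11.9]
ee_rot: [-0.0, -0.022, 1.0, 0.0]
force: [0.1, 0.8, 0.1]
grip_width: 0.47
grip_force: 0.0
time_s: 15.7
eef_pos: [473.8, -314.7, 116.1]
ee_rot: [-0.001, -0.022, 1.0, 0.001]
force: [-0.7, 1.0, -0.8]
grip_width: 0.467
grip_force: 0.0
[ 473.8 -314.7  116.1]
[381.6 154.1] [ 6 25 77] [ 430.8 -262.2] [40.5 54.3]
[403.3 153.3] [  8  26 125] [ 429.1 -242.2] [41.3 74.3]
[449.5 156. ] [ 11  27 187] [ 429.7 -199. ] [ 38.9 117.4]
[471.5 155. ] [ 10  25 144] [ 427.8 -178.6] [ 39.9 137.8]
[518.1 154.6] [  9  25 106] [ 425.2 -134.7] [ 40.5 181.8]
[538.  156.5] [ 12  26 169] [ 426.  -115.2] [ 38.9 201.3]
[565.3 199.7] [ 20  65 230] [466.6 -76.1] [ -3.3 238.5]
[458.1 238.1] [ 10  23 153] [ 511.6 -175.6] [-43.9 137.2]
[500.5 237.6] [ 11  23 153] [ 509.3 -131.9] [-43.6 180.9]
[519.6 237.6] [ 12  22 156] [ 508.6 -112.1] [-43.8 200.8]
[376.6 237.1] [ 6 20 89] [ 513.8 -258.3] [-42.5  54.5]
[396.3 237.6] [ 6 21 95] [ 513.5 -238.5] [-43.2  74.3]
[439.  239.7] [ 10  22 125] [ 514.1 -194.8] [-45.6 117.9]
```

View pics/w9.png

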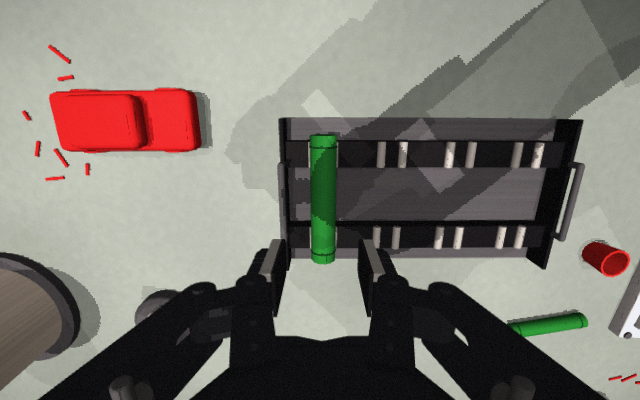

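Green lies in the right-hand groove at (323,200), between its ribs and clear of the fingers. I'm working out red's grip point from the lifted view w6, which I already have.

```bash
python3 - <<'E'
from h import *
im=cv2.imread("pics/w6.png");T=np.array([[-.996,.09,0,567.6],[.09,.996,0,93.5],[0,0,-1,117.6],[0,0,0,1.]]);c=cam("wrist",T)
for k,n,f in(("red",(402,128),(395,265)),("blue",(485,122),(463,262)),("yellow",(559,117),(532,254))):
    m=colour(im,k)
    mids=[]
    for y in range(165,216,10):
        x=int(n[0]+(f[0]-n[0])*(y-n[1])/(f[1]-n[1]));w=np.where(m[y,x-16:x+17])[0];mids.append((x-16+w.mean(),y))
    M=plane(c,mids,48);p=np.polyfit(M[:,0],M[:,1],1);N=plane(c,[n],41)[0];F=plane(c,[f],58)[0]
    x=N[0]+60*.996;print(k,"near",N.round(1),"far",F.round(1),"yaw",p[0].round(3),"centre",round(x,1),np.polyval(p,x).round(1))
E
```

```text
red near [509.1 165.8  41. ] far [628.3 154.1  58. ] yaw -0.081 centre 568.9 160.3
blue near [510.1 235.7  41. ] far [631.2 215.9  58. ] yaw -0.113 centre 569.9 227.6
yellow near [511.1 299.   41. ] far [629.2 278.8  58. ] yaw -0.089 centre 570.9 293.0
```

```bash
python3 -m crank '[[[0,0,0,0,0,0.48,45],[0,0,0,0,0,0.48,45],[-0.1,0.97,0,0,0,0,45],[-0.1,0.97,0,0,0,0,45],[-0.1,0.97,0,0,0,0,45],[-0.1,0.97,0,0,0,0,45],[-0.1,0.97,0,0,0,0,45],[-0.1,0.97,0,0,0,0,45]]]'
python3 -m crank '[[[-0.1,0.97,0,0,0,0,45],[-0.1,0.97,0,0,0,0,45],[-0.1,0.97,0,0,0,0,45],[-0.1,0.97,0,0,0,0,45],[-0.1,0.97,0,0,0,0,45],[-0.1,0.97,0,0,0,0,45],[-0.1,0.97,0,0,0,0,45],[-0.1,0.97,0,0,0,0,45]]]'
python3 -m crank '[[[-0.1,0.97,0,0,0,0,45],[-0.1,0.97,0,0,0,0,45],[-0.1,0.97,0,0,0,0,45],[-0.1,0.97,0,0,0,0,45],[-0.1,0.97,0,0,0,0,45],[-0.1,0.9,0,0,0,0,45],[0,0,0.8,0,0,0,45],[0,0,0,0,0,0,45]]]'
python3 look.py w10 red
```

```text
time_s: 16.55
eef_pos: [502.0, -170.4, 116.1]
ee_rot: [-0.001, 0.045, 0.999, 0.0]
force: [0.0, -0.7, -0.2]
grip_width: 0.527
grip_force: 0.0
time_s: 17.35
eef_pos: [539.3, 20.9, 116.1]
ee_rot: [-0.001, 0.045, 0.999, 0.0]
force: [-0.2, -0.0, 0.5]
grip_width: 0.531
grip_force: 0.0
time_s: 18.15
eef_pos: [565.8, 162.0, 93.9]
ee_rot: [-0.003, 0.045, 0.999, -0.0]
force: [-0.3, -0.4, -0.9]
grip_width: 0.525
grip_force: 0.0
[565.8 162.   93.9]
[450.4 189.5] [  34   91 1358] [562.6 274.3] [ 12.8 111.6]
[ 10.  168.1] [ 15  27 138] [ 508.4 -109.5] [  32.5 -275.5]
bar rows 140 337 cols [np.float64(320.0), np.float64(320.5), np.float64(320.5), np.float64(320.5), np.float64(320.5), np.float64(321.0), np.float64(321.0)]
[ 62.6  -0.8 -11.6]
[-60.9  -0.7 -20.3]
[ 47.8  -1.8 -19.7]
[ 13.5  -1.3 -19.9]
```

View pics/w10.png

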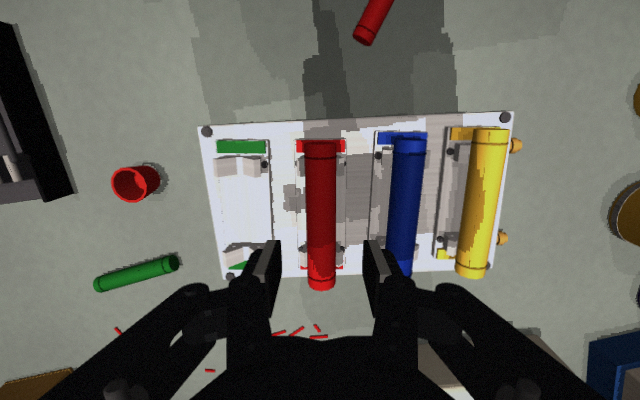

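Red is centred between the fingers, with its axis at about column 320.5 and its near end around row 145. The blue bar is to the right and clear of the right finger. Going down and gripping.

```bash
python3 -m crank '[[[0,-0.05,0.7,0,0,0,45],[0,0,0.7,0,0,0,45],[0,0,0.7,0,0,0,45],[0,0,0.4,0,0,0,45],[0,0,0.2,0,0,0,45],[0,0,0,0,0,0,45],[0,0,0,0,0,0,45],[0,0,0,0,0,0,45]]]'
python3 -m crank '[[[0,0,0,0,0,0,28],[0,0,0,0,0,0,18],[0,0,0,0,0,0,18],[0,0,0,0,0,0,18],[0,0,0,0,0,0,18],[0,0,0,0,0,0,18],[0,0,0,0,0,0,18],[0,0,0,0,0,0,18]]]' 30
```

```text
time_s: 19.0
eef_pos: [567.8, 160.5, 30.2]
ee_rot: [0.001, 0.045, 0.999, 0.0]
force: [-0.4, 0.4, -0.2]
grip_width: 0.533
grip_force: 0.0
time_s: 19.8
eef_pos: [567.6, 160.7, 29.7]
ee_rot: [0.0, 0.045, 0.999, 0.0]
force: [0.3, 5.0, 5.4]
grip_width: 0.213
grip_force: 17.3
```

```bash
python3 -m crank '[[[0,0,0,0,0,0,35],[0,0,0,0,0,0,35],[0,0.03,0.1,0,0,0,35],[0,0,0,0,0,0,15],[0,0,0,0,0,0,15],[0,0,0,0,0,0,15],[0,0,0,0,0,0,15],[0,0,0,0,0,0,15]]]'
python3 -m crank '[[[0,0,-0.15,0,0,0,15],[0,0,-0.3,0,0,0,15],[0,0,-0.6,0,0,0,15],[0,0,-0.8,0,0,0,15],[0,0,-0.9,0,0,0,15],[0,0,-0.8,0,0,0,15],[0,0,0,0,0,0,15],[0,0,0,0,0,0,15]]]'
python3 look.py w11 red
```

```text
time_s: 20.6
eef_pos: [567.4, 161.2, 26.9]
ee_rot: [-0.0, 0.045, 0.999, -0.0]
force: [-0.3, -1.3, 0.2]
grip_width: 0.242
grip_force: 28.5
time_s: 21.4
eef_pos: [567.3, 161.2, 115.6]
ee_rot: [0.0, 0.045, 0.999, 0.0]
force: [1.1, -0.3, -0.9]
grip_width: 0.243
grip_force: 28.6
[567.3 161.2 115.6]
[442.7 183.1] [  30   86 1496] [564.4 275.7] [ 13.2 113.7]
[ 32.8 161.4] [ 14  25 134] [ 507.9 -109.3] [  34.8 -274.7]
[ 14.2 164.5] [ 15  25 135] [ 509.  -129.2] [  32.  -294.5]
[357.  211.8] [  36   78 1474] [585.8 193.1] [-15.5  33.4]
bar rows 135 340 cols [np.float64(321.0), np.float64(321.0), np.float64(321.0), np.float64(321.5), np.float64(321.0), np.float64(321.5), np.float64(321.5)]
[ 65.3  -0.8 -12. ]
[-63.7  -0.7 -20. ]
[ 47.8  -1.3 -20. ]
[ 13.6  -1.  -20. ]
```

```bash
python3 -m crank '[[[0.14,-0.99,0,0,0,0,15],[0.14,-0.99,0,0,0,0,15],[0.14,-0.99,0,0,0,0,15],[0.14,-0.99,0,0,0,0,15],[0.14,-0.99,0,0,0,0,15],[0.14,-0.99,0,0,0,0,15],[0.14,-0.99,0,0,0,0,15],[0.14,-0.99,0,0,0,0,15]]]'
python3 -m crank '[[[0.14,-0.99,0,0,0,0,15],[0.14,-0.99,0,0,0,0,15],[0.14,-0.99,0,0,0,0,15],[0.14,-0.99,0,0,0,0,15],[0.14,-0.99,0,0,0,0,15],[0.14,-0.99,0,0,0,0,15],[0.14,-0.99,0,0,0,0,15],[0.14,-0.99,0,0,0,0,15]]]'
python3 -m crank '[[[0.1,-0.94,0,0,0,-0.48,15],[0,0,0,0,0,-0.48,15],[0,0,0.9,0,0,0,15],[0,0,0.9,0,0,0,15],[0,0,0,0,0,0,15],[0,0,0,0,0,0,15],[0,0,0,0,0,0,15],[0,0,0,0,0,0,15]]]'
python3 look.py w12 red
```

```text
time_s: 22.25
eef_pos: [520.8, -34.3, 114.5]
ee_rot: [-0.001, 0.045, 0.999, 0.0]
force: [-0.4, 0.3, -1.0]
grip_width: 0.249
grip_force: 28.6
time_s: 23.05
eef_pos: [475.2, -228.8, 114.5]
ee_rot: [-0.001, 0.045, 0.999, 0.001]
force: [-0.2, -0.2, -0.1]
grip_width: 0.246
grip_force: 28.6
time_s: 23.85
eef_pos: [471.8, -251.6, 71.5]
ee_rot: [0.001, -0.022, 1.0, -0.001]
force: [-0.3, -0.7, 0.6]
grip_width: 0.243
grip_force: 28.7
[ 471.8 -251.6   71.5]
[232.4 146.1] [ 17  14 188] [ 422. -322.] [ 52.8 -68.1]
[256.8 160.1] [  6  30 113] [ 431.8 -303.8] [ 42.3 -50.3]
[394.4 161.5] [ 11  31 245] [ 428.2 -198.5] [41.2 55. ]
[420.  160.6] [ 12  32 294] [ 426.7 -179. ] [41.9 74.6]
[476.2 161.6] [ 13  30 267] [ 425.4 -135.3] [ 41.3 118.3]
[501.6 161.3] [ 14  30 251] [ 424.2 -115.4] [ 41.6 138.2]
[238. 221.] [  26  124 1885] [ 482.6 -320.4] [ -7.7 -69.2]
[450.8 183.6] [ 42  15 383] [ 443.6 -152. ] [ 23.8 100.8]
[222.3 207.3] [ 12  58 253] [ 471.3 -332.6] [  4.  -80.8]
[534.9 214.7] [ 21  77 282] [466.4 -77.2] [ -2.3 174.5]
[485.  223.1] [ 48  35 732] [ 475.6 -117.4] [ -9.6 134. ]
[278.7 229.6] [ 19  16 183] [ 488.7 -287.1] [-15.3 -36.1]
[263.6 258.4] [  6  26 101] [ 515.9 -300. ] [-42.  -50.3]
bar rows 150 340 cols [np.float64(321.0), np.float64(321.0), np.float64(321.0), np.float64(321.0), np.float64(321.5), np.float64(321.5), np.float64(321.0)]
[ 57.4  -0.5 -12.1]
[-63.6  -0.5 -19.9]
[ 48.   -1.1 -20.1]
[ 13.7  -1.1 -20. ]
```

View pics/w12.png

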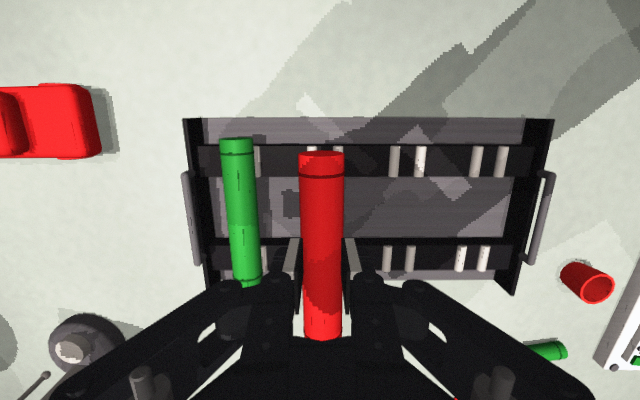

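The red bar is over the third groove: bar at (322,245), its ribs at (311,150) and (338,150), and green at (241,210) at rest. Lowering with a small correction.

```bash
python3 -m crank '[[[0.08,0.04,0.4,0,0,0,15],[0,0,0.6,0,0,0,15],[0,0,0.6,0,0,0,15],[0,0,0.4,0,0,0,15],[0,0,0.2,0,0,0,15],[0,0,0.06,0,0,0,15],[0,0,0,0,0,0,15],[0,0,0,0,0,0,15]]]'
python3 -m crank '[[[0,0,0.03,0,0,0,15],[0,0,0.03,0,0,0,15],[0,0,0.02,0,0,0,15],[0,0,0.02,0,0,0,15],[0,0,0,0,0,0,15],[0,0,0,0,0,0,15],[0,0,0,0,0,0,15],[0,0,0,0,0,0,15]]]'
```

```text
time_s: 24.7
eef_pos: [469.6, -250.6, 14.7]
ee_rot: [0.0, -0.022, 1.0, -0.0]
force: [0.4, 0.2, -0.5]
grip_width: 0.245
grip_force: 28.7
time_s: 25.5
eef_pos: [469.3, -250.4, 11.7]
ee_rot: [0.0, -0.022, 1.0, -0.0]
force: [-0.3, 0.1, -0.6]
grip_width: 0.247
grip_force: 28.7
```

```bash
python3 -m crank '[[[0,0,0.02,0,0,0,15],[0,0,0.02,0,0,0,15],[0,0,0.02,0,0,0,15],[0,0,0,0,0,0,15],[0,0,0,0,0,0,15],[0,0,0,0,0,0,15],[0,0,0,0,0,0,15],[0,0,0,0,0,0,15]]]'
```

```text
time_s: 26.3
eef_pos: [469.5, -250.5, 11.2]
ee_rot: [0.0, -0.022, 1.0, -0.0]
force: [-3.9, 2.5, 11.2]
grip_width: 0.244
grip_force: 31.4
```

```bash
python3 -m crank '[[[0,0,-0.02,0,0,0,19],[0,0,0,0,0,0,22],[0,0,0,0,0,0,25],[0,0,0,0,0,0,28],[0,0,0,0,0,0,32],[0,0,0,0,0,0,37],[0,0,0,0,0,0,40],[0,0,0,0,0,0,40]]]'
python3 -m crank '[[[0,0,-0.4,0,0,0,40],[0,0,-0.8,0,0,0,40],[0,0,-1,0,0,0,40],[0,0,-1,0,0,0,40],[0,0,-1,0,0,0,40],[0,0,0,0,0,0,40],[0,0,0,0,0,0.48,45],[0,0,0,0,0,0.48,45]]]'
python3 -m crank '[[[-0.12,0.97,0,0,0,0,45],[-0.12,0.97,0,0,0,0,45],[-0.12,0.97,0,0,0,0,45],[-0.12,0.97,0,0,0,0,45],[-0.12,0.97,0,0,0,0,45],[-0.12,0.97,0,0,0,0,45],[-0.12,0.97,0,0,0,0,45],[-0.12,0.97,0,0,0,0,45]]]'
python3 -m crank '[[[-0.12,0.97,0,0,0,0,45],[-0.12,0.97,0,0,0,0,45],[-0.12,0.97,0,0,0,0,45],[-0.12,0.97,0,0,0,0,45],[-0.12,0.97,0,0,0,0,45],[-0.12,0.97,0,0,0,0,45],[-0.12,0.97,0,0,0,0,45],[-0.12,0.97,0,0,0,0,45]]]'
python3 -m crank '[[[-0.1,0.97,0,0,0,0,45],[-0.1,0.97,0,0,0,0,45],[-0.1,0.97,0,0,0,0,45],[-0.08,0.97,0,0,0,0,45],[0,0,0.6,0,0,0,45],[0,0,0.3,0,0,0,45],[0,0,0,0,0,0,45],[0,0,0,0,0,0,45]]]'
python3 look.py w13 blue
```

```text
time_s: 27.1
eef_pos: [469.3, -250.4, 10.6]
ee_rot: [-0.0, -0.022, 1.0, 0.0]
force: [-0.1, 0.2, 1.2]
grip_width: 0.467
grip_force: 0.0
time_s: 27.9
eef_pos: [469.1, -250.3, 115.7]
ee_rot: [-0.0, 0.046, 0.999, 0.0]
force: [-0.4, -0.4, 0.7]
grip_width: 0.525
grip_force: 0.0
time_s: 28.7
eef_pos: [510.6, -58.3, 115.5]
ee_rot: [-0.0, 0.045, 0.999, 0.0]
force: [-0.4, 0.4, 0.5]
grip_width: 0.526
grip_force: 0.0
time_s: 29.5
eef_pos: [552.0, 132.7, 115.4]
ee_rot: [-0.0, 0.045, 0.999, -0.0]
force: [0.7, 0.1, -0.1]
grip_width: 0.531
grip_force: 0.0
time_s: 30.3
eef_pos: [570.4, 227.0, 93.4]
ee_rot: [-0.0, 0.045, 0.999, -0.0]
force: [0.2, 0.8, 0.7]
grip_width: 0.524
grip_force: 0.0
[570.4 227.   93.4]
[342.1 157.4] [ 9 14 90] [531.2 246.8] [40.8 16.2]
[370.2 221.2] [ 11  31 189] [590.8 268. ] [-16.6  42.7]
bar rows 133 288 cols [np.float64(323.0), np.float64(322.0), np.float64(322.0), np.float64(322.0), np.float64(321.5), np.float64(321.0), np.float64(321.5)]
[ 66.4  -0.8 -12. ]
[-24.4  -0.8 -20. ]
[ 47.8  -0.2 -20. ]
[ 13.6  -1.  -20. ]
```

View pics/w13.png

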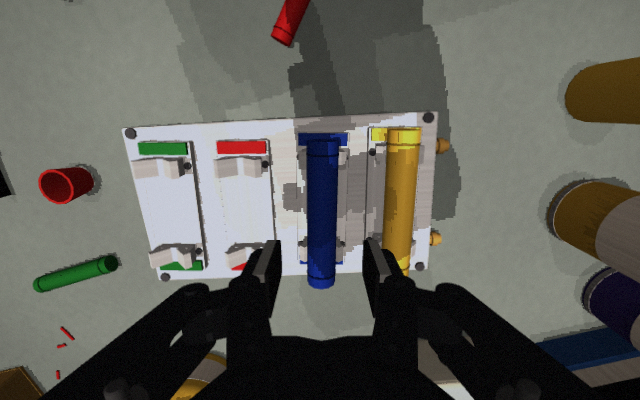

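Blue is centred between the fingers at column 322, with the yellow bar clear at (402,200). Going down, gripping and lifting.

```bash
python3 -m crank '[[[0,0,0.7,0,0,0,45],[0,0,0.7,0,0,0,45],[0,0,0.7,0,0,0,45],[0,0,0.4,0,0,0,45],[0,0,0.18,0,0,0,45],[0,0,0,0,0,0,45],[0,0,0,0,0,0,45],[0,0,0,0,0,0,28]]]'
python3 -m crank '[[[0,0,0,0,0,0,15],[0,0,0,0,0,0,15],[0,0,0,0,0,0,15],[0,0,0,0,0,0,15],[0,0,0,0,0,0,15],[0,0,0,0,0,0,15],[0,0,0,0,0,0,15],[0,0,0,0,0,0,15]]]' 30
```

```text
time_s: 31.15
eef_pos: [570.8, 227.5, 27.0]
ee_rot: [0.001, 0.045, 0.999, 0.0]
force: [0.8, -0.5, 0.0]
grip_width: 0.375
grip_force: 0.0
time_s: 31.95
eef_pos: [570.6, 227.0, 27.0]
ee_rot: [0.0, 0.045, 0.999, -0.0]
force: [-2.6, -4.0, 5.5]
grip_width: 0.24
grip_force: 29.0
```

```bash
python3 -m crank '[[[0,0,-0.15,0,0,0,15],[0,0,-0.3,0,0,0,15],[0,0,-0.6,0,0,0,15],[0,0,-0.8,0,0,0,15],[0,0,-0.9,0,0,0,15],[0,0,-0.8,0,0,0,15],[0,0,0,0,0,0,15],[0.15,-0.99,0,0,0,0,15]]]'
python3 -m crank '[[[0.15,-0.99,0,0,0,0,15],[0.15,-0.99,0,0,0,0,15],[0.15,-0.99,0,0,0,0,15],[0.15,-0.99,0,0,0,0,15],[0.15,-0.99,0,0,0,0,15],[0.15,-0.99,0,0,0,0,15],[0.15,-0.99,0,0,0,0,15],[0.15,-0.99,0,0,0,0,15]]]'
python3 -m crank '[[[0.15,-0.99,0,0,0,0,15],[0.15,-0.99,0,0,0,0,15],[0.15,-0.99,0,0,0,0,15],[0.15,-0.99,0,0,0,0,15],[0.15,-0.99,0,0,0,0,15],[0.15,-0.99,0,0,0,0,15],[0.15,-0.99,0,0,0,0,15],[0.2,-1,0,0,0,0,15]]]'
python3 -m crank '[[[0,0,0,0,0,-0.48,15],[0,0,0,0,0,-0.48,15],[0,0,0.9,0,0,0,15],[0,0,0.9,0,0,0,15],[0,0,0,0,0,0,15],[0,0,0,0,0,0,15],[0,0,0,0,0,0,15],[0,0,0,0,0,0,15]]]'
python3 look.py w14 blue
```

```text
time_s: 32.75
eef_pos: [564.5, 204.7, 115.3]
ee_rot: [0.001, 0.044, 0.999, 0.0]
force: [0.3, -0.3, -0.7]
grip_width: 0.233
grip_force: 28.0
time_s: 33.55
eef_pos: [516.0, 7.9, 114.6]
ee_rot: [-0.0, 0.045, 0.999, 0.0]
force: [0.4, -0.4, -0.3]
grip_width: 0.239
grip_force: 28.0
time_s: 34.35
eef_pos: [467.2, -186.7, 114.6]
ee_rot: [-0.0, 0.045, 0.999, 0.0]
force: [1.3, 0.5, -0.8]
grip_width: 0.238
grip_force: 28.0
time_s: 35.15
eef_pos: [468.1, -186.2, 70.9]
ee_rot: [0.001, -0.022, 1.0, -0.001]
force: [0.3, -0.6, 0.3]
grip_width: 0.233
grip_force: 28.1
[ 468.1 -186.2   70.9]
[407.5 138.6] [ 29  10 139] [ 406.9 -125.6] [58.5 63.3]
[139.7 147.9] [ 25  14 289] [ 422.3 -327.5] [  52.  -139.1]
[254.4 162.3] [  7  31 136] [ 429.8 -240.2] [ 40.6 -52.2]
[392.5 162.2] [ 12  32 265] [ 425.1 -134.7] [40.7 53.4]
[418.2 161.9] [ 12  32 307] [ 423.9 -115. ] [41.  73.1]
[171.5 162.2] [ 12  31 233] [ 432.4 -304.1] [  40.9 -116.2]
[151.7 216. ] [  42  124 2416] [ 477.5 -325.7] [  -3.3 -139.6]
[111.9 215.9] [ 21  77 302] [ 479. -359.] [  -3.3 -173. ]
[209.8 207.6] [  35   60 1588] [ 468.1 -277.1] [  4.  -90.7]
[280.7 189.2] [ 32  28 543] [ 450.3 -220. ] [ 19.3 -32.9]
[282.7 224.4] [ 30  31 708] [ 480.  -218.3] [-10.4 -32.5]
[261.9 261.3] [  9  30 128] [ 514.8 -236.1] [-44.4 -51.8]
[398.2 268.9] [ 51  40 777] [ 516.9 -118.8] [-51.7  65.3]
bar rows 149 339 cols [np.float64(322.5), np.float64(322.5), np.float64(322.5), np.float64(322.5), np.float64(322.0), np.float64(322.0), np.float64(322.0)]
[ 58.   -0.5 -12.1]
[-62.9  -0.5 -19.9]
[ 48.   -0.3 -20.1]
[ 13.7  -0.5 -20. ]
```

View pics/w14.png

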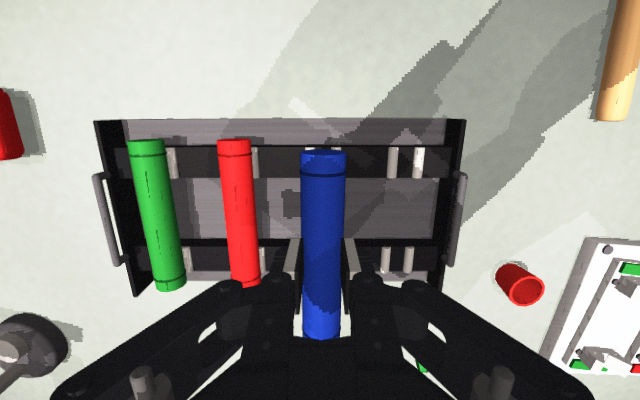

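Blue is over the second groove, at (322,245). Red (240,210) and green (157,215) lie neatly in theirs. Lowering.

```bash
python3 -m crank '[[[0.03,0,0.4,0,0,0,15],[0,0,0.6,0,0,0,15],[0,0,0.6,0,0,0,15],[0,0,0.4,0,0,0,15],[0,0,0.2,0,0,0,15],[0,0,0.06,0,0,0,15],[0,0,0,0,0,0,15],[0,0,0,0,0,0,15]]]'
python3 -m crank '[[[0,0,0.03,0,0,0,15],[0,0,0.03,0,0,0,15],[0,0,0.02,0,0,0,15],[0,0,0.02,0,0,0,15],[0,0,0,0,0,0,15],[0,0,0,0,0,0,15],[0,0,0,0,0,0,15],[0,0,0,0,0,0,15]]]'
```

```text
time_s: 36.0
eef_pos: [467.2, -186.2, 13.9]
ee_rot: [0.0, -0.022, 1.0, -0.0]
force: [-0.6, -0.1, 0.3]
grip_width: 0.239
grip_force: 28.1
time_s: 36.8
eef_pos: [467.1, -186.1, 11.7]
ee_rot: [0.0, -0.022, 1.0, -0.0]
force: [-2.7, 1.4, 9.9]
grip_width: 0.243
grip_force: 30.6
```

```bash
python3 -m crank '[[[0,0,-0.02,0,0,0,19],[0,0,0,0,0,0,22],[0,0,0,0,0,0,25],[0,0,0,0,0,0,28],[0,0,0,0,0,0,32],[0,0,0,0,0,0,37],[0,0,0,0,0,0,40],[0,0,0,0,0,0,40]]]'
python3 -m crank '[[[0,0,-0.4,0,0,0,40],[0,0,-0.8,0,0,0,40],[0,0,-1,0,0,0,40],[0,0,-1,0,0,0,40],[0,0,-1,0,0,0,40],[0,0,0,0,0,0,40],[0,0,0,0,0,0.48,45],[0,0,0,0,0,0.48,45]]]'
python3 -m crank '[[[-0.12,0.97,0,0,0,0,45],[-0.12,0.97,0,0,0,0,45],[-0.12,0.97,0,0,0,0,45],[-0.12,0.97,0,0,0,0,45],[-0.12,0.97,0,0,0,0,45],[-0.12,0.97,0,0,0,0,45],[-0.12,0.97,0,0,0,0,45],[-0.12,0.97,0,0,0,0,45]]]'
python3 -m crank '[[[-0.12,0.97,0,0,0,0,45],[-0.12,0.97,0,0,0,0,45],[-0.12,0.97,0,0,0,0,45],[-0.12,0.97,0,0,0,0,45],[-0.12,0.97,0,0,0,0,45],[-0.12,0.97,0,0,0,0,45],[-0.12,0.97,0,0,0,0,45],[-0.12,0.97,0,0,0,0,45]]]'
python3 -m crank '[[[-0.12,0.97,0,0,0,0,45],[-0.12,0.97,0,0,0,0,45],[-0.12,0.97,0,0,0,0,45],[-0.12,0.9,0,0,0,0,45],[0,0,0.6,0,0,0,45],[0,0,0.3,0,0,0,45],[0,0,0,0,0,0,45],[0,0,0,0,0,0,45]]]'
python3 look.py w15 yellow
```

```text
time_s: 37.6
eef_pos: [466.9, -186.0, 11.4]
ee_rot: [-0.0, -0.022, 1.0, 0.0]
force: [-0.7, 0.3, -0.4]
grip_width: 0.467
grip_force: 0.0
time_s: 38.4
eef_pos: [466.7, -185.9, 116.4]
ee_rot: [-0.0, 0.046, 0.999, 0.0]
force: [0.1, 1.0, -0.7]
grip_width: 0.529
grip_force: 0.0
time_s: 39.2
eef_pos: [508.1, 6.1, 116.2]
ee_rot: [-0.0, 0.045, 0.999, 0.0]
force: [-0.3, -0.7, -0.3]
grip_width: 0.53
grip_force: 0.0
time_s: 40.0
eef_pos: [549.5, 197.1, 116.1]
ee_rot: [-0.0, 0.045, 0.999, -0.0]
force: [0.4, -0.8, 0.2]
grip_width: 0.529
grip_force: 0.0
time_s: 40.8
eef_pos: [570.3, 289.4, 94.2]
ee_rot: [-0.0, 0.045, 0.999, -0.0]
force: [1.0, -0.2, 0.5]
grip_width: 0.529
grip_force: 0.0
[570.3 289.4  94.2]
[371.1 134.2] [  74   59 1901] [514.3 334.4] [59.9 39.7]
[325.2 145.6] [ 16  13 157] [520.1 296. ] [50.6  2. ]
[327.1 162.4] [ 12  21 180] [534.3 296.4] [36.4  3.7]
bar rows 143 285 cols [np.float64(326.0), np.float64(nan), np.float64(nan), np.float64(nan), np.float64(nan), np.float64(nan), np.float64(nan)]
[ 61.1  -0.8 -12. ]
[-22.3  -0.8 -20. ]
[ 47.8   1.3 -20. ]
[nan nan nan]look.py:11: RuntimeWarning: Mean of empty slice.
  r=[(y,np.where(m[y,270:375])[0].mean()+270) for y in range(170,240,10)];a=[round(x,1) for _,x in r]
  ret = ret.dtype.type(ret / rcount)
```

View pics/w15.png

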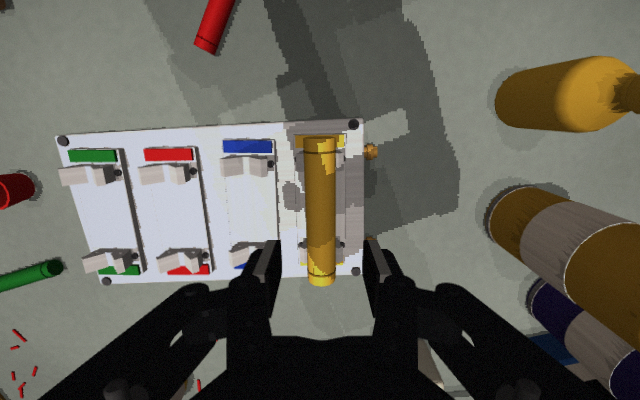

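Yellow sits between the fingers at column ~320, and the bottles are well to the right (x>490). Going down, gripping, then lifting and transferring.

```bash
python3 -m crank '[[[0,-0.03,0.7,0,0,0,45],[0,0,0.7,0,0,0,45],[0,0,0.7,0,0,0,45],[0,0,0.4,0,0,0,45],[0,0,0.2,0,0,0,45],[0,0,0,0,0,0,45],[0,0,0,0,0,0,45],[0,0,0,0,0,0,28]]]'
python3 -m crank '[[[0,0,0,0,0,0,15],[0,0,0,0,0,0,15],[0,0,0,0,0,0,15],[0,0,0,0,0,0,15],[0,0,0,0,0,0,15],[0,0,0,0,0,0,15],[0,0,0,0,0,0,15],[0,0,0,0,0,0,15]]]' 30
```

```text
time_s: 41.65
eef_pos: [570.6, 289.2, 27.3]
ee_rot: [0.001, 0.045, 0.999, 0.0]
force: [-0.7, 0.9, -0.4]
grip_width: 0.37
grip_force: 0.0
time_s: 42.45
eef_pos: [570.4, 288.3, 27.3]
ee_rot: [0.0, 0.045, 0.999, -0.001]
force: [-1.7, -5.2, 3.8]
grip_width: 0.238
grip_force: 28.4
```

```bash
python3 -m crank '[[[0,0,-0.15,0,0,0,15],[0,0,-0.3,0,0,0,15],[0,0,-0.6,0,0,0,15],[0,0,-0.8,0,0,0,15],[0,0,-0.9,0,0,0,15],[0,0,-0.8,0,0,0,15],[0,0,0,0,0,0,15],[0.16,-0.99,0,0,0,0,15]]]'
python3 -m crank '[[[0.16,-0.99,0,0,0,0,15],[0.16,-0.99,0,0,0,0,15],[0.16,-0.99,0,0,0,0,15],[0.16,-0.99,0,0,0,0,15],[0.16,-0.99,0,0,0,0,15],[0.16,-0.99,0,0,0,0,15],[0.16,-0.99,0,0,0,0,15],[0.16,-0.99,0,0,0,0,15]]]'
python3 -m crank '[[[0.16,-0.99,0,0,0,0,15],[0.16,-0.99,0,0,0,0,15],[0.16,-0.99,0,0,0,0,15],[0.16,-0.99,0,0,0,0,15],[0.16,-0.99,0,0,0,0,15],[0.16,-0.99,0,0,0,0,15],[0.16,-0.99,0,0,0,0,15],[0.18,-0.92,0,0,0,0,15]]]'
python3 -m crank '[[[0,0,0,0,0,-0.48,15],[0,0,0,0,0,-0.48,15],[0,0,0.9,0,0,0,15],[0,0,0.9,0,0,0,15],[0,0,0,0,0,0,15],[0,0,0,0,0,0,15],[0,0,0,0,0,0,15],[0,0,0,0,0,0,15]]]'
python3 look.py w16 yellow
```

```text
time_s: 43.25
eef_pos: [563.9, 266.4, 115.4]
ee_rot: [0.001, 0.044, 0.999, 0.001]
force: [1.2, -1.1, -1.4]
grip_width: 0.236
grip_force: 27.8
time_s: 44.05
eef_pos: [513.5, 69.6, 114.7]
ee_rot: [-0.0, 0.045, 0.999, 0.0]
force: [0.5, 0.3, -0.9]
grip_width: 0.237
grip_force: 27.8
time_s: 44.85
eef_pos: [463.6, -122.9, 114.8]
ee_rot: [-0.0, 0.045, 0.999, 0.0]
force: [1.3, 0.7, -0.6]
grip_width: 0.233
grip_force: 27.8
time_s: 45.65
eef_pos: [464.6, -122.2, 71.1]
ee_rot: [0.001, -0.022, 1.0, -0.0]
force: [-0.9, -0.2, -0.5]
grip_width: 0.24
grip_force: 27.8
[ 464.6 -122.2   71.1]
[171.3 162.2] [  8  30 130] [ 429.  -240.4] [  40.9 -116.4]
[320.5 158.8] [ 45  22 841] [ 421.6 -125.8] [43.2 -1.7]
[ 91.7 161.6] [ 11  29 125] [ 430.9 -303.3] [  41.7 -179.4]
[ 62.6 200.7] [ 25  81 361] [ 464.2 -334.3] [   9.7 -211.8]
[ 34.8 217.3] [ 29  77 480] [ 480.  -362.1] [  -4.8 -240.3]
[403.2 219.9] [13 22 76] [468.3 -56.4] [-6.5 65.7]
[420.8 226.3] [16 14 68] [473.3 -41.1] [-12.2  80.7]
[ 77.9 258.8] [ 15  39 130] [ 517.2 -333.1] [ -43.3 -213. ]
[114.6 258.3] [ 11  24 107] [ 514.9 -299.9] [ -42.4 -179.7]
[187.  259.3] [ 6 26 92] [ 512.6 -236.5] [ -42.8 -116.2]
[261.5 260.3] [ 5 24 69] [ 510.4 -172.4] [-43.5 -52.1]
bar rows 151 340 cols [np.float64(nan), np.float64(nan), np.float64(nan), np.float64(nan), np.float64(nan), np.float64(nan), np.float64(nan)]
[ 56.9  -0.5 -12.1]
[-63.7  -0.5 -19.9]
[nan nan nan]
[nan nan nan]look.py:11: RuntimeWarning: Mean of empty slice.
  r=[(y,np.where(m[y,270:375])[0].mean()+270) for y in range(170,240,10)];a=[round(x,1) for _,x in r]
  ret = ret.dtype.type(ret / rcount)
```

View pics/w16.png

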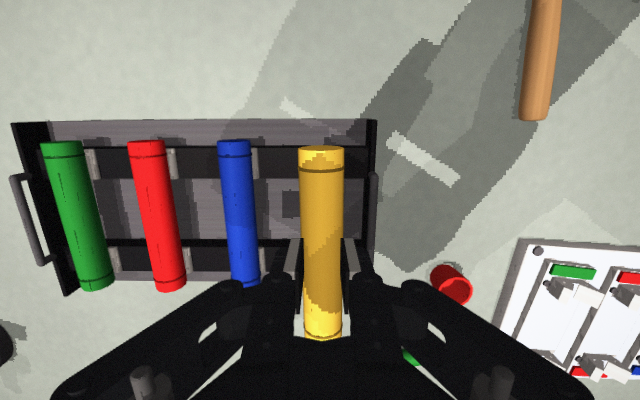

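Yellow is over the leftmost groove at (322,245), its near end at row 147. Blue, red and green rest in order to its left in the image. I've now viewed 17 pictures, over the limit of 14, so I'll check the rest by numbers only. Lowering.

```bash
python3 -m crank '[[[0,0,0.4,0,0,0,15],[0,0,0.6,0,0,0,15],[0,0,0.6,0,0,0,15],[0,0,0.4,0,0,0,15],[0,0,0.2,0,0,0,15],[0,0,0.06,0,0,0,15],[0,0,0,0,0,0,15],[0,0,0,0,0,0,15]]]'
python3 -m crank '[[[0,0,0.03,0,0,0,15],[0,0,0.03,0,0,0,15],[0,0,0.02,0,0,0,15],[0,0,0.02,0,0,0,15],[0,0,0,0,0,0,15],[0,0,0,0,0,0,15],[0,0,0,0,0,0,15],[0,0,0,0,0,0,15]]]'
```

```text
time_s: 46.5
eef_pos: [464.4, -122.2, 14.1]
ee_rot: [0.0, -0.022, 1.0, -0.0]
force: [0.9, -0.2, -1.1]
grip_width: 0.233
grip_force: 27.9
time_s: 47.3
eef_pos: [464.4, -122.1, 11.9]
ee_rot: [0.0, -0.022, 1.0, -0.0]
force: [-3.2, 1.5, 9.7]
grip_width: 0.23
grip_force: 30.7
```

Contact, so I'm releasing, lifting and measuring all four bars against the ribs.

```bash
python3 -m crank '[[[0,0,-0.02,0,0,0,19],[0,0,0,0,0,0,22],[0,0,0,0,0,0,25],[0,0,0,0,0,0,28],[0,0,0,0,0,0,32],[0,0,0,0,0,0,36],[0,0,0,0,0,0,36],[0,0,0,0,0,0,36]]]'
python3 -m crank '[[[0,0,-0.4,0,0,0,36],[0,0,-0.8,0,0,0,36],[0,0,-1,0,0,0,36],[0,0,-1,0,0,0,36],[0,0,-1,0,0,0,36],[0,0,-1,0,0,0,36],[0,0,-1,0,0,0,36],[0,0,-1,0,0,0,36]]]'
python3 -m crank '[[[1,0.6,0,0,0,0,36],[1,0.6,0,0,0,0,36],[1,0.6,0,0,0,0,36],[1,0.6,0,0,0,0,36],[1,0.6,0,0,0,0,36],[1,0.6,0,0,0,0,36],[0,0,0,0,0,0,36],[0,0,0,0,0,0,36]]]'
python3 - <<'E'
from h import *
th=.044;C=np.array([470.9,-218.0]);ax=np.array([np.cos(th),np.sin(th)]);ay=np.array([-np.sin(th),np.cos(th)])
for n in("top","scene"):
  im=capture(n);cv2.imwrite(f"pics/end_{n}.png",im);c=cam(n)
  for k in("yellow","blue","red","green"):
    m=cv2.morphologyEx(colour(im,k).astype(np.uint8),cv2.MORPH_CLOSE,np.ones((3,3)));out=[]
    cn,_=cv2.findContours(m,cv2.RETR_EXTERNAL,cv2.CHAIN_APPROX_NONE)
    for q in cn:
      if cv2.contourArea(q)<80: continue
      P=plane(c,q[:,0].astype(float),32.5)[:,:2]-C;r=np.c_[P@ax,P@ay];mid=(r.max(0)+r.min(0))/2
      if abs(mid).max()<130:
        (cx,cy),(w,h),a=cv2.minAreaRect(r.astype(np.float32));out.append(((round(cx,1),round(cy,1)),round(w,1),round(h,1),round(a,1)))
    print(n,k,out)
print(sense()["time_s"])
E
```

```text
time_s: 48.1
eef_pos: [464.1, -122.0, 11.6]
ee_rot: [-0.0, -0.022, 1.0, -0.0]
force: [0.9, -0.1, -0.9]
grip_width: 0.421
grip_force: 0.0
time_s: 48.9
eef_pos: [464.0, -121.9, 193.5]
ee_rot: [0.0, -0.022, 1.0, -0.0]
force: [0.6, -1.0, 0.0]
grip_width: 0.426
grip_force: 0.0
time_s: 49.7
eef_pos: [310.6, -38.8, 192.4]
ee_rot: [0.001, -0.022, 1.0, -0.001]
force: [0.1, 0.1, 0.7]
grip_width: 0.419
grip_force: 0.0
top yellow [((-2.1, 96.4), 23.3, 121.0, 89.3)]
top blue [((0.3, 32.3), 21.5, 119.6, 89.6)]
top red [((-0.1, -31.2), 120.6, 24.8, 0.3)]
top green [((0.1, -96.2), 118.8, 21.9, 0.3)]
scene yellow [((-2.6, 93.9), 131.6, 24.3, 0.3)]
scene blue [((-1.5, 30.1), 23.6, 128.2, 89.4)]
scene red [((-0.5, -33.7), 133.0, 28.2, 1.1)]
scene green [((-4.5, -99.0), 23.0, 123.0, 89.7)]
49.8
```

```bash
python3 -c "
from rig import *
print(finish_job())"
```

```text
the job is handed in; nothing more can be done
None
```

All four bars are in the rack grooves, left to right yellow, blue, red, green as on the plate, measured from above within about 2 mm of centre along each groove; I handed in at about 50 s, but I viewed 17 pictures, three over the limit of 14.

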